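# Post the labelled sample tube into the return box

### The job

Post the labelled 50 ml sample tube into the tube return box: lift it out of the labelling cradle, lay it crosswise in the trough of the box's loading tray, parallel to the flap, and let go while the flap is still shut; then take it from behind and push it through the sprung flap until it drops right inside and the flap snaps fully shut behind it. Leave the other things on the worktop where they are.

Things in the scene. Friction and masses are not known exactly. Their poses are not given: they have to be found in the camera images.
- tube_middle (a point): Centre of the capped 50 ml sample tube, half-way along it. Round body 28 mm across with a conical tip, ribbed cap 34 mm across and 12 mm long; 116 mm overall, about 80 g, stiff; it can roll. Site z runs from tip to cap: tip end 58 mm to -z, cap from +46 to +58 mm. It starts lying level in the labelling cradle.
- cradle: Grey labelling cradle, fixed; origin on the worktop under its middle. Foot 104 x 62 mm, 9 mm high. Two V saddles 10 mm thick at x = -34 and +34 mm hold the tube along the cradle's x (tip to +x) with its axis 45 mm above the worktop. Between the saddles the tube is free on both sides over 56 mm, with only the foot under it.
- return_box: Tube return box, white steel with a clear lid, fixed: 176 mm wide (y), x = 0 to 90 mm, top at z = 126 mm. Origin on the worktop under the middle of the front sill; x points into the box, z up. Its mouth is 150 mm wide, sill at x = 0 to 7, z = 65 mm; the steel lintel over it starts at x = 14 mm, z = 114 to 125 mm. Behind the sill a slide falls at about 43 degrees to a mat at z = 12 mm at the back.
- tray_middle (a point): Middle of the loading tray in front of the flap, on the lowest line of its shallow trough: box frame (-48, 0, 60) mm, axes as the box's. The steel tray reaches from x = -89 mm (rolled edge, top z = 67 mm) to the sill, rising about 6 degrees to it; thin cheeks at y = +-87 mm stand up to z = 74 mm. A tube lying across in the trough has its axis about 75 mm above the worktop.
- flap (a joint): Angle of the sprung steel flap in the mouth: 0 shut, grows as it swings inward and up, stop at 1.75 rad; inward only. 146 mm wide, hinge along the box's y at x = 11, z = 110 mm; shut, its lower edge is at x = 5.5, z = 77 mm. Light spring, under 0.1 N at the edge. A tube pushed over the sill drops when its axis is 15 to 30 mm past x = 0; pushed above its axis it jams on the tray.
- marker: Bystander: marker pen 135 x 12 mm lying on the worktop; origin under its middle.
- tape: Bystander: masking tape roll, 66 mm across, 19 mm high, lying flat; origin under its centre.
- bottle_1: Bystander: white reagent bottle, 49 mm across, 85 mm tall, standing; origin under its centre.
- bottle_2: Bystander: slightly smaller white reagent bottle, 45 mm across, 80 mm tall, standing; origin under its centre.
- beaker: Bystander: glass beaker 80 mm across, 113 mm tall, standing; origin under its centre.
- vial_a: Bystander: small clear vial, 15 mm across, 46 mm tall, standing; origin under its centre.
- vial_b: Bystander: another small clear vial, 15 mm across, 46 mm tall, standing; origin under its centre.
- pen_1: Bystander: ball pen 136 x 8 mm lying on the notebook; origin under its middle.

How it is judged:
By the outcome, as a careful person would: the job done as asked, in the order asked, and still so for the second after the job is handed in, with the robot touching nothing.
It also fails if it takes over 51 s, if anything falls off the work surface, if the arm or the gripper's body presses on something with over 40 N, if the wrist force passes 120 N, or if a joint passes its speed limit or range.

### The arm

A 6-joint arm with a two-finger parallel gripper is mounted at the origin on a cart in front of the work surface, level with it; the furniture and walls round the work are solid. World frame = base frame: x ahead of the robot, y to its left, z up, the work surface at z = 0. Lengths are in m, angles in rad, forces in N, time in s.
With the tool pointing down it reaches from about 0.275 to 0.75 m from the base axis. Payload 10.2 kg.
Tool frame: the origin (TCP) lies midway between the tips of the shut fingers; the grasp point (between the pads) lies 19 mm behind it; z points along the fingers, y is the line along which they close (so a half turn about z gives the same grasp; the last joint's range is limited). The gripper opens to 88 mm and grips with 3 to 60 N. Pads are 18 mm wide; open, the fingers measure 123 mm over their backs; the gripper's body (75 mm by 187 mm) begins 45 mm behind the grasp point.
Start: joints at [0.895, 0.313, 1.498, -0, 1.331, -0.223], TCP at [0.23, 0.472, 0.21] pointing down, gripper open.
Joint ranges: [-2.94, 2.94], [-0.97, 2.17], [0.19, 2.56], [-1.23, 4.37], [0.02, 3.11], [-2.88, 2.88]. Speed limits (rad/s): [2.39, 2.39, 3.01, 3.14, 3.14, 3.14].

### API

Orientations are given as a 3x3 rotation matrix whose columns are the frame's x, y, z axes.
In Python, from bench import robot gives the robot as it stands.
- The arm moves only by the tool apply_moves, never from a script. Its argument "steps" is text: rows parted by semicolons, each of 6 numbers parted by spaces: the shift along the tool's x, y, z as a fraction of full scale, then the turn, a rotation vector about the tool's x, y, z as a fraction of full scale. A call has 1 to 10 rows; each row shifts and turns the commanded pose from where the row before left it, along the tool's axes as they then stand; what a row does not reach is not made up. Full scale, the value 1, is 150 mm for a shift and pi rad for a turn. A row lasts 1/8 s, in which the tool goes at most 62.5 mm and 10.7 degrees, less where a joint would pass 70% of its speed; a pose out of reach is approached as far as the arm can. A call with a number of a shift or a turn outside -1 to 1 is refused whole. A call with a gripper value outside its range is refused whole. "hand" is the gripper command: -1 is fully open, 1 is shut, values between are in proportion, set as the call begins (left out, the last holds). The fingers move at their own pace and stop on an object; "force" is the grip in N (left out, the last holds). Time passes only in rows, so rows that do not move let the fingers close. It gives the time, the measured TCP pose, the force, the opening and the grip force at its end, in the units of the state.
- robot.state(): the state, without advancing time (a new reading comes with each control period).
- robot.read_camera(name): name is "side" or "top" or "wrist"; returns the picture (400x640x3 uint8, red, green, blue); there is no depth.
- robot.camera_model(name): a dict with "camera_matrix" (3x3 intrinsics, pixels), "k1" (the pictures are not rectified: a ray, as slopes to the right and down, at radius r is drawn at 1 + k1 r^2 times it, then the intrinsics apply), "xyz" and "attitude" of the camera in the world. Camera axes: x right, y down, z forward; pixel columns grow to the right and rows downward; lengths in m; the calibration is good to about 2 mm. A picture is of the moment at which its call begins: read the wrist's pose just before it. camera_model takes no time and is no camera call; for the wrist camera it gives the pose at the moment of the call.
- robot.finish_job(): hands the job in; it is judged then, once.
The state is a dict: "clock": time; "joints": joint angles; "qvel": joint speeds; "tau": joint torques, N m; "position": TCP position; "tool_rot": TCP orientation; "force": force on the tool from outside, world axes, zero at the start; "wrist_torque": the same for the moment, N m; "finger_gap": finger opening in m; "grasp_force": force on a finger pad.
Only numpy, scipy, OpenCV 4.12 (cv2) and the standard library are available. Lean on these libraries where they do the work, as an engineer would, in place of code of your own. Each camera call takes 0.05 s, during which the arm holds its last target. There are 200 camera calls.

## Working session

There is one attempt and no reset: what is moved stays moved. The work goes in short steps, Python scripts to look and compute and a tool call to move; the robot and the scene stay as the last step left them, time stands still between calls to the robot, and variables do not carry over. Pictures are saved under pics/ and viewed, at most 10 in all, crops included, and the job is handed in when it is done.

Besides the shell and the picture viewer there is one more tool, called as name(argument=value, ...) on one line, values as JSON. apply_moves: Moves the arm, as the interface text tells. Its arguments: {"type":"object","properties":{"steps":{"type":"string"},"hand":{"type":"number"},"force":{"type":"number"}},"required":["steps"]}

```bash
mkdir -p pics; ls
python3 - <<'E'
from bench import robot
import cv2
s=robot.state();print(s)
for n in("side","top","wrist"):
    m=robot.camera_model(n);print(n,m)
    cv2.imwrite(f"pics/{n}0.png",robot.read_camera(n)[:,:,::-1])
E
```

```text
pics
{'clock': 0.0, 'joints': array([ 8.94613381e-01,  3.13427865e-01,  1.49843735e+00, -1.74886134e-05,
        1.33104936e+00, -2.23382996e-01]), 'qvel': array([-0.00042773, -0.00017281, -0.00019067, -0.00044956,  0.00224804,
       -0.00156351]), 'tau': array([ 1.91518138e-04, -4.02208006e+01, -2.52267534e+01,  6.95063104e-02,
        3.52850254e-02, -1.31354545e-04]), 'position': array([0.22949551, 0.47185145, 0.20967234]), 'tool_rot': array([[-8.99227402e-01,  4.37480762e-01, -8.14031809e-04],
       [ 4.37481432e-01,  8.99226841e-01, -1.04168303e-03],
       [ 2.76282966e-04, -1.29283373e-03, -9.99999126e-01]]), 'force': array([-1.05071662, -0.58825171, -0.06052162]), 'wrist_torque': array([ 0.00246245,  0.03154281, -0.03787443]), 'grasp_force': 0.0, 'finger_gap': 0.0880705237885465}
side {'camera_matrix': array([[393.63683099,   0.        , 322.27391322],
       [  0.        , 393.63683099, 196.12561687],
       [  0.        ,   0.        ,   1.        ]]), 'k1': -0.053213979520890554, 'xyz': array([0.21714827, 1.16078508, 0.83662857]), 'attitude': array([[-0.97618774, -0.1012
[... 285 characters left out ...]
     ]]), 'k1': -0.16674689085062194, 'xyz': array([0.23413381, 0.02849205, 1.71796799]), 'attitude': array([[-1.60642940e-02, -9.88897784e-01,  1.47726478e-01],
       [-9.99869560e-01,  1.61352977e-02, -7.17802789e-04],
       [-1.67377711e-03, -1.47718739e-01, -9.89027994e-01]])}
wrist {'camera_matrix': array([[281.14950061,   0.        , 320.24572491],
       [  0.        , 281.14950061, 197.79320712],
       [  0.        ,   0.        ,   1.        ]]), 'k1': 0.010013113198543186, 'xyz': array([0.15928838, 0.50522371, 0.38408932]), 'attitude': array([[ 0.43797297,  0.85890826,  0.26543602],
       [ 0.8989867 , -0.41791821, -0.13102396],
       [-0.00160701,  0.29600841, -0.95518398]])}
```

View pics/top0.png

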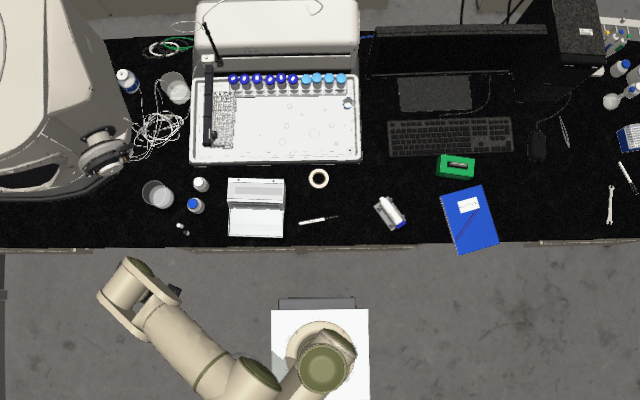

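View pics/side0.png

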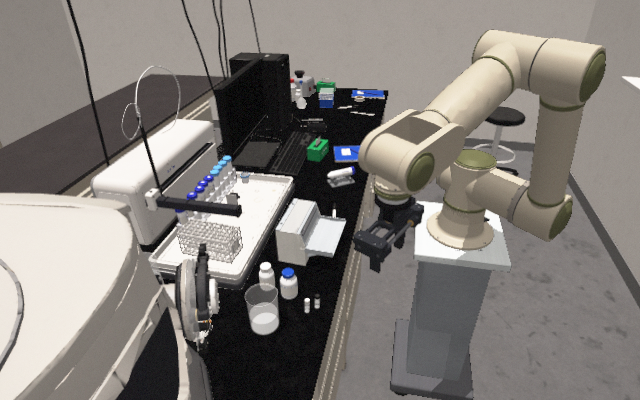

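The top view shows the return box at about (256,207) with its tray toward the robot, and the cradle with the tube at about (390,213). The side view agrees. I'll enlarge both spots for measuring.

```bash
cat > h.py <<'E'
import numpy as np, cv2
from bench import robot
def ray(m,u,v):
    K=np.array(m["camera_matrix"]);d=cv2.undistortPoints(np.array([[[u,v]]],float),K,np.array([m["k1"],0,0,0.]))[0,0]
    r=m["attitude"]@np.array([d[0],d[1],1.]);return np.array(m["xyz"]),r
def atz(m,u,v,z):
    o,r=ray(m,u,v);return o+r*(z-o[2])/r[2]
def proj(m,P):
    R=m["attitude"];rv=cv2.Rodrigues(R.T)[0];t=-R.T@m["xyz"]
    return cv2.projectPoints(np.array(P,float).reshape(-1,1,3),rv,t,m["camera_matrix"],np.array([m["k1"],0,0,0.]))[0][:,0]
def crop(src,dst,x0,y0,w,h,s):
    i=cv2.imread(src)[y0:y0+h,x0:x0+w];cv2.imwrite(dst,cv2.resize(i,None,fx=s,fy=s,interpolation=cv2.INTER_CUBIC))
E
python3 - <<'E'
from h import *
a=cv2.imread("pics/top0.png")
f=lambda x,y,w,h,s:cv2.resize(a[y:y+h,x:x+w],None,fx=s,fy=s,interpolation=cv2.INTER_CUBIC)
cv2.imwrite("pics/topc.png",np.hstack([f(222,170,70,75,6),f(365,185,48,60,7.5)[:450]]))
E
```

```text
(no output)
```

View pics/topc.png

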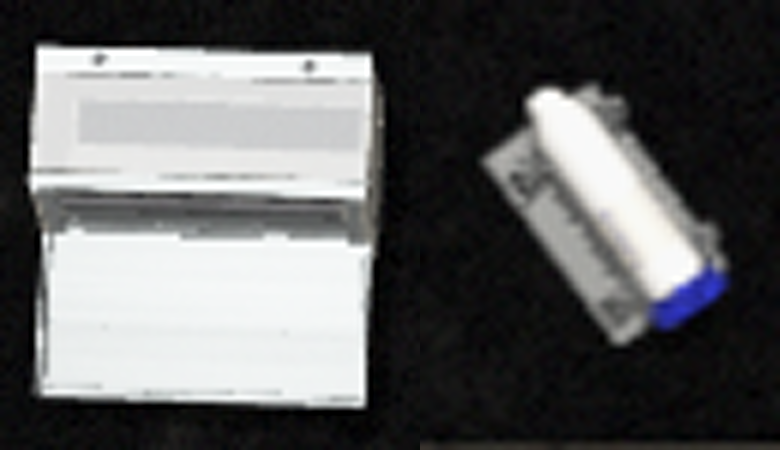

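View pics/wrist0.png

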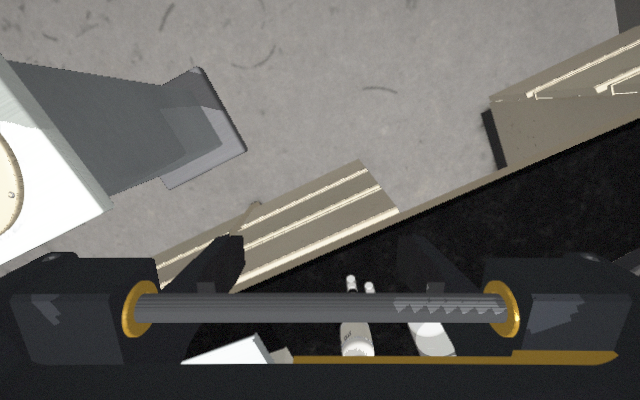

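The crop shows the tray front edge from (228.3,236.3) to (282.8,237.8), and the lid's back edge from (228.3,177.5) to (284,178.7). The tube tip is at (381,197.3) and the middle of the cap end at (401.9,226).

Run:
```python
from h import *
m=robot.camera_model("top")
g=lambda n,u,v,z:print(n,atz(m,u,v,z).round(4))
g("trayL",228.3,236.3,.067);g("trayR",282.8,237.8,.067)
g("backL",228.3,177.5,.126);g("backR",284,178.7,.126)
g("lintL",227.3,201.2,.125);g("lintR",282.8,202.5,.125)
g("tip",381,197.3,.045);g("cap",401.9,226.1,.045)
g("foot corner L",365+(483-420)/7.5,185+158/7.5,.009);g("foot corner B",365+(617-420)/7.5,185+347/7.5,.009)
# tube axis via blue segmentation
a=cv2.imread("pics/top0.png").astype(int)
b=(a[...,0]-a[...,2]>50);b[:,:365]=0;b[:,413:]=0;v,u=np.nonzero(b);print(u.mean(),v.mean(),len(u));g("capmid",u.mean(),v.mean(),.045)
print(atz(robot.camera_model("side"),340,175,.045))
```

```text
trayL [0.3883 0.2883 0.067 ]
trayR [0.381  0.1135 0.067 ]
backL [0.5678 0.2803 0.126 ]
backR [0.5608 0.1052 0.126 ]
lintL [0.4927 0.2829 0.125 ]
lintR [0.4857 0.1096 0.125 ]
tip [ 0.5104 -0.2078  0.045 ]
cap [ 0.4143 -0.2728  0.045 ]
foot corner L [ 0.4871 -0.1863  0.009 ]
foot corner B [ 0.4016 -0.243   0.009 ]
391.62295081967216 171.85245901639345 61
capmid [ 0.595  -0.2464  0.045 ]
[ 0.46334153 -0.21935435  0.045     ]
```

```bash
cat >> h.py <<'E'
from scipy.spatial.transform import Rotation as Rn
def pose(yaw,tilt=0):
    """tool z down, y axis at yaw deg; tilt: z leans toward (yaw-90) heading by tilt deg"""
    y=np.radians(yaw);Y=np.array([np.cos(y),np.sin(y),0]);F=np.array([np.sin(y),-np.cos(y),0]);t=np.radians(tilt)
    Z=F*np.sin(t)-np.array([0,0,1])*np.cos(t);return np.column_stack([np.cross(Y,Z),Y,Z])
def rows(p,R,n,first=None):
    s=robot.state();R0=np.array(s["tool_rot"]);p0=np.array(s["position"])
    d=(np.array(p)-p0)/n; rv=Rn.from_matrix(R0.T@R).as_rotvec()/n
    print("mm/row",np.linalg.norm(d)*1e3,"deg/row",np.degrees(np.linalg.norm(rv)))
    Rc=R0;out=[]
    for i in range(n):
        out.append(" ".join("%.3f"%x for x in [*(Rc.T@d/.15),*(rv/np.pi)]));Rc=Rc@Rn.from_rotvec(rv).as_matrix()
    for i in range(0,n,10):print("; ".join(out[i:i+10]))
E
python3 - <<'E'
from h import *
rows([.462,-.240,.15],pose(-55.9),20)
E
```

```text
mm/row 37.56515125630737 deg/row 5.997855482066397
-0.173 -0.179 0.020 -0.000 0.000 0.033; -0.191 -0.160 0.020 -0.000 0.000 0.033; -0.207 -0.140 0.020 -0.000 0.000 0.033; -0.220 -0.117 0.020 -0.000 0.000 0.033; -0.231 -0.093 0.020 -0.000 0.000 0.033; -0.240 -0.069 0.020 -0.000 0.000 0.033; -0.246 -0.043 0.020 -0.000 0.000 0.033; -0.249 -0.017 0.020 -0.000 0.000 0.033; -0.249 0.009 0.020 -0.000 0.000 0.033; -0.247 0.035 0.020 -0.000 0.000 0.033
-0.242 0.060 0.020 -0.000 0.000 0.033; -0.235 0.085 0.020 -0.000 0.000 0.033; -0.224 0.109 0.020 -0.000 0.000 0.033; -0.212 0.132 0.020 -0.000 0.000 0.033; -0.197 0.154 0.020 -0.000 0.000 0.033; -0.180 0.173 0.020 -0.000 0.000 0.033; -0.160 0.191 0.020 -0.000 0.000 0.033; -0.140 0.207 0.020 -0.000 0.000 0.033; -0.117 0.220 0.020 -0.000 0.000 0.033; -0.094 0.231 0.020 -0.000 0.000 0.033
```

apply_moves(steps="-0.173 -0.179 0.02 0 0 0.033; -0.191 -0.16 0.02 0 0 0.033; -0.207 -0.14 0.02 0 0 0.033; -0.22 -0.117 0.02 0 0 0.033; -0.231 -0.093 0.02 0 0 0.033; -0.24 -0.069 0.02 0 0 0.033; -0.246 -0.043 0.02 0 0 0.033; -0.249 -0.017 0.02 0 0 0.033; -0.249 0.009 0.02 0 0 0.033; -0.247 0.035 0.02 0 0 0.033", hand=-1)

```text
clock: 1.4
position: [0.3477, 0.1159, 0.1801]
tool_rot: [[-0.078, 0.997, 0.0], [0.997, 0.078, 0.0], [0.0, 0.0, -1.0]]
force: [-0.2, 0.5, 0.5]
finger_gap: 0.0882
grasp_force: 0.0
```

apply_moves(steps="-0.242 0.06 0.02 0 0 0.033; -0.235 0.085 0.02 0 0 0.033; -0.224 0.109 0.02 0 0 0.033; -0.212 0.132 0.02 0 0 0.033; -0.197 0.154 0.02 0 0 0.033; -0.18 0.173 0.02 0 0 0.033; -0.16 0.191 0.02 0 0 0.033; -0.14 0.207 0.02 0 0 0.033; -0.117 0.22 0.02 0 0 0.033; -0.094 0.231 0.02 0 0 0.033")

```text
clock: 2.65
position: [0.4688, -0.2383, 0.1499]
tool_rot: [[0.819, 0.574, -0.0], [0.574, -0.819, 0.0], [-0.0, -0.0, -1.0]]
force: [0.4, 0.4, 0.2]
finger_gap: 0.0884
grasp_force: 0.0
```

Run:
```python
from h import *
m=robot.camera_model("wrist");i=robot.read_camera("wrist")[:,:,::-1].copy()
cv2.imwrite("pics/w1.png",i)
s=robot.state();print(s["clock"],s["position"],s["tool_rot"],s["joints"])
# predicted tube ends from top-cam
print(proj(m,[[.5104,-.2078,.045],[.4143,-.2728,.045],[.4624,-.2403,.045]]))
```

```text
2.7 [ 0.46943493 -0.24181561  0.14936087] [[ 8.22286066e-01  5.69074331e-01  1.74617691e-04]
 [ 5.69074153e-01 -8.22285472e-01 -1.10052879e-03]
 [-4.82697096e-04  1.00431991e-03 -9.99999379e-01]] [-6.97340362e-01  3.74242180e-01  1.57776124e+00 -7.88312160e-04
  1.18874875e+00  2.68369760e-01]
[[319.68111635 135.92072603]
 [317.99285668 243.94497825]
 [318.81513055 193.09994593]]
```

View pics/w1.png

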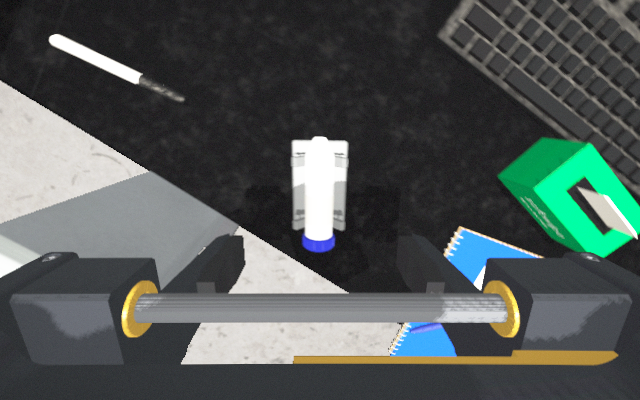

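The wrist picture shows the tip at (320,136) and the cap end at about (318,247), in line with the predictions. I'll descend now.

Run:
```python
from h import *
rows([.4624,-.2403,.036],pose(-55.9),6)
```

```text
mm/row 18.931509997277832 deg/row 0.09819611981386168
-0.005 -0.006 0.126 0.000 0.000 0.001; -0.005 -0.006 0.126 0.000 0.000 0.001; -0.005 -0.006 0.126 0.000 0.000 0.001; -0.005 -0.006 0.126 0.000 0.000 0.001; -0.005 -0.006 0.126 0.000 0.000 0.001; -0.006 -0.006 0.126 0.000 0.000 0.001
```

apply_moves(steps="-0.03 -0.035 0.126 0 0 0.003; 0 0 0.126 0 0 0.003; 0 0 0.126 0 0 0; 0 0 0.126 0 0 0; 0 0 0.126 0 0 0; 0 0 0.126 0 0 0; 0 0 0 0 0 0; 0 0 0 0 0 0")

```text
clock: 3.7
position: [0.4621, -0.2356, 0.0375]
tool_rot: [[0.827, 0.562, 0.001], [0.562, -0.827, -0.001], [0.0, 0.001, -1.0]]
force: [0.1, 0.1, -0.4]
finger_gap: 0.0881
grasp_force: 0.0
```

apply_moves(steps="0 0 0 0 0 0; 0 0 0 0 0 0; 0 0 0 0 0 0; 0 0 0 0 0 0; 0 0 0 0 0 0; 0 0 0 0 0 0; 0 0 0 0 0 0; 0 0 0 0 0 0", hand=1, force=15)

```text
clock: 4.7
position: [0.4618, -0.2355, 0.0368]
tool_rot: [[0.827, 0.562, 0.0], [0.562, -0.827, 0.0], [0.0, 0.0, -1.0]]
force: [0.8, -0.2, 0.9]
finger_gap: 0.0102
grasp_force: 0.0
```

Run:
```python
from h import *
s=robot.state();print(s["finger_gap"],s["grasp_force"],s["force"])
m=robot.camera_model("side");q=proj(m,[.4624,-.24,.045])[0].astype(int);print(q)
a=robot.read_camera("side")[:,:,::-1];w=robot.read_camera("wrist")[:,:,::-1]
c=cv2.resize(a[q[1]-35:q[1]+25,q[0]-40:q[0]+40],(400,300),interpolation=cv2.INTER_CUBIC)
cv2.imwrite("pics/c2.png",np.hstack([c,cv2.resize(w[80:380,140:500],(400,300))]))
```

```text
0.010200863828101763 0.0 [ 0.77452492 -0.17678674  0.88537902]
[341 172]
```

View pics/c2.png

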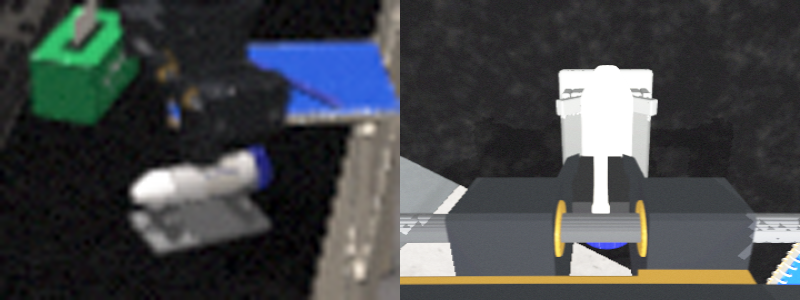

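The fingers read a 10 mm gap and look narrower than the tube, as if they closed above it. I'll check the geometry with numbers.

Run:
```python
from h import *
s=robot.state();m=robot.camera_model("wrist");p=np.array(s["position"]);R=np.array(s["tool_rot"])
print(p, s["joints"])
for dz in(0,-.019,-.03,-.045):print(dz,proj(m,[p+R@[0,0.005,dz],p+R@[0,-.005,dz]]).round(0).tolist())
print("cam in tool",R.T@(m["xyz"]-p))
print("tube",proj(m,[[.5104,-.2078,.045],[.4624,-.2403,.045],[.4143,-.2728,.045]]).round(0).tolist())
ms=robot.camera_model("side")
print("side: tip,cap",proj(ms,[[.5104,-.2078,.045],[.4143,-.2728,.045]]).round(1).tolist(),"tcp",proj(ms,[p,p+R@[0,-.01,-.019],p+R@[0,-.01,-.06]]).round(1).tolist())
a=robot.read_camera("side").astype(int);b=cv2.imread("pics/side0.png")[:,:,::-1].astype(int)
def blue(i,x0,x1,y0,y1):
    c=i[y0:y1,x0:x1];v,u=np.nonzero(c[...,2]-c[...,0]>50);return len(u),u.mean()+x0,v.mean()+y0
for i in(b,a):print(blue(i,345,362,160,185))
def white(i):
    c=i[160:192,322:356].min(2)>110;v,u=np.nonzero(c);return len(u),u.mean()+322,v.mean()+160,u.min()+322
print(white(b),white(a))
for y in range(164,190,2):print("".join("#" if x>150 else("+" if x>80 else ".") for x in b[y,322:362].min(1)),"".join("#" if x>150 else("+" if x>80 else ".") for x in a[y,322:362].min(1)))
```

```text
[ 0.46182869 -0.23546416  0.03680256] [-6.97760973e-01  5.06008474e-01  1.71620359e+00 -2.51738619e-05
  9.19411966e-01  2.76581865e-01]
0 [[328.0, 228.0], [313.0, 228.0]]
-0.019 [[329.0, 240.0], [313.0, 240.0]]
-0.03 [[330.0, 249.0], [312.0, 249.0]]
-0.045 [[331.0, 263.0], [312.0, 263.0]]
cam in tool [ 0.0753862  -0.00045257 -0.17434963]
tube [[329.0, 146.0], [328.0, 236.0], [327.0, 311.0]]
side: tip,cap [[328.1, 175.3], [353.9, 169.9]] tcp [[341.0, 174.9], [342.1, 171.9], [342.2, 163.0]]
(23, np.float64(352.39130434782606), np.float64(168.65217391304347))
(18, np.float64(352.77777777777777), np.float64(169.38888888888889))
(299, np.float64(340.3545150501672), np.float64(174.0), np.int64(327)) (194, np.float64(338.340206185567), np.float64(174.22680412371133), np.int64(327))
......................................++ ........................................
.......................................+ ........................................
....................++########.......... .......................+++####..........
...........++#################+......... .............+++#+++++########+.........
.......+######################+......... .......+#####################++.........
.....+###############+++++++++.......... .....+##############++++++++............
.....+########++++++++++...+............ .....+########+++++++++.................
........++++..+##++++++++..++........... ........++++...++++++++++..++...........
.....+#++...++++++++++++++++..++........ .....+#++...+++++++++++++++...+.........
......+++++....+++++######++++++........ ......++++.....+++++++++++++.++.........
........+##++.++#+++++++................ ........+##++.+++++++++.................
..........+++++......................... ..........+++++.........................
........................................ ........................................
```

The side view shows the tube hasn't moved. The real fingertips sit about 20 mm behind the stated TCP and closed just over the tube's top. Going 19 mm lower stays above the foot either way, so I'll open, descend and close again.

apply_moves(steps="0 0 -0.03 0 0 0; 0 0 0 0 0 0; 0 0 0 0 0 0; 0 0 0 0 0 0; -0.01 0.029 0 0 0 0; 0 0 0 0 0 0; 0 0 0.05 0 0 0; 0 0 0.055 0 0 0; 0 0 0.05 0 0 0; 0 0 0 0 0 0", hand=-1)

```text
clock: 6.1
position: [0.4627, -0.2396, 0.0173]
tool_rot: [[0.827, 0.562, -0.001], [0.562, -0.827, 0.001], [-0.0, -0.001, -1.0]]
force: [1.0, -0.4, 0.3]
finger_gap: 0.0879
grasp_force: 0.0
```

apply_moves(steps="0 0 0 0 0 0; 0 0 0 0 0 0; 0 0 0 0 0 0; 0 0 0 0 0 0; 0 0 0 0 0 0; 0 0 0 0 0 0; 0 0 0 0 0 0; 0 0 0 0 0 0", hand=1, force=15)

```text
clock: 7.1
position: [0.4627, -0.2394, 0.018]
tool_rot: [[0.827, 0.562, -0.001], [0.562, -0.827, 0.001], [-0.0, -0.001, -1.0]]
force: [-2.4, 4.4, 3.0]
finger_gap: 0.0272
grasp_force: 15.0
```

Gripped at a 27 mm gap, so the tube axis is about 27 mm above the TCP. Lifting now, then on to above the tray.

apply_moves(steps="0 0 -0.1 0 0 0; 0 0 -0.2 0 0 0; 0 0 -0.25 0 0 0; 0 0 -0.25 0 0 0; 0 0 -0.2 0 0 0; 0 0 -0.1 0 0 0; 0 0 0 0 0 0; 0 0 0 0 0 0")

```text
clock: 8.1
position: [0.4627, -0.2396, 0.1819]
tool_rot: [[0.827, 0.562, -0.001], [0.562, -0.827, 0.001], [-0.0, -0.002, -1.0]]
force: [-0.3, 0.9, -0.7]
finger_gap: 0.0273
grasp_force: 14.7
```

Run:
```python
from h import *
rows([.426,.1991,.15],pose(-2.5),13)
```

```text
mm/row 33.95610142150563 deg/row 4.102267570915349
0.111 -0.197 0.017 -0.000 -0.000 -0.023; 0.125 -0.188 0.017 -0.000 -0.000 -0.023; 0.138 -0.179 0.017 -0.000 -0.000 -0.023; 0.150 -0.169 0.017 -0.000 -0.000 -0.023; 0.162 -0.157 0.017 -0.000 -0.000 -0.023; 0.173 -0.145 0.017 -0.000 -0.000 -0.023; 0.183 -0.133 0.017 -0.000 -0.000 -0.023; 0.192 -0.119 0.016 -0.000 -0.000 -0.023; 0.200 -0.105 0.016 -0.000 -0.000 -0.023; 0.207 -0.091 0.016 -0.000 -0.000 -0.023
0.213 -0.076 0.016 -0.000 -0.000 -0.023; 0.218 -0.060 0.016 -0.000 -0.000 -0.023; 0.221 -0.045 0.016 -0.000 -0.000 -0.023
```

Before placing, the gripper's 187 mm body could hit the box top, so I need the true fingertip position relative to the tube.

Run:
```python
from h import *
s=robot.state();m=robot.camera_model("wrist");p=np.array(s["position"]);R=np.array(s["tool_rot"])
for x in(.009,):
  for dz in(0,-.01,-.02,-.025,-.03,-.035):print(x,dz,proj(m,[p+R@[x,.014,dz],p+R@[x,-.014,dz]]).round(0).tolist())
ms=robot.camera_model("side");q=proj(ms,p+R@[0,0,-.027])[0];print("side axis",q,[proj(ms,p+R@[0,-.02,dz])[0].round(1).tolist() for dz in(0,-.02,-.03,-.064)])
a=robot.read_camera("side")[:,:,::-1];w=robot.read_camera("wrist")[:,:,::-1]
x,y=q.astype(int);print("crop origin",x-30,y-30)
cv2.imwrite("pics/c3.png",np.hstack([cv2.resize(a[y-30:y+20,x-30:x+20],(400,400),interpolation=cv2.INTER_CUBIC),cv2.resize(w[140:340,220:420],(400,400),interpolation=cv2.INTER_CUBIC)]))
```

```text
0.009 0 [[342.0, 215.0], [300.0, 215.0]]
0.009 -0.01 [[343.0, 221.0], [299.0, 221.0]]
0.009 -0.02 [[345.0, 227.0], [297.0, 227.0]]
0.009 -0.025 [[345.0, 231.0], [297.0, 231.0]]
0.009 -0.03 [[346.0, 234.0], [296.0, 234.0]]
0.009 -0.035 [[347.0, 238.0], [295.0, 238.0]]
side axis [341.32825552 135.89791371] [[343.4, 144.2], [343.4, 139.5], [343.4, 137.1], [343.5, 128.9]]
crop origin 311 105
```

View pics/c3.png

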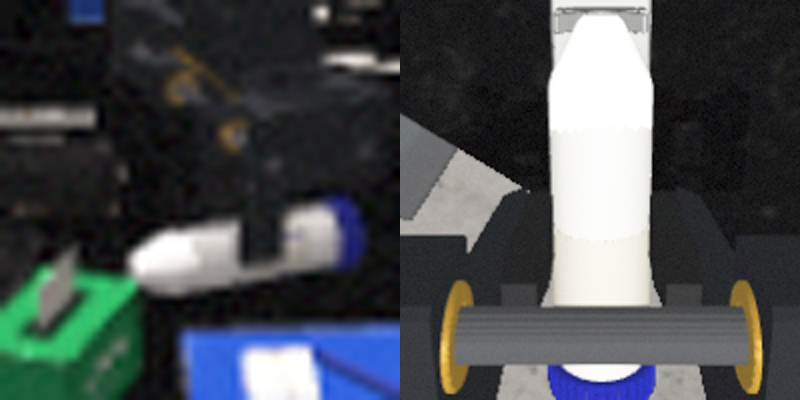

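In the side crop the fingertips are at row 138, about 3 mm below the tube axis. I'll lay the tube with the tool tilted 16° backward so the gripper body stays clear of the box top.

```bash
cat >> h.py <<'E'
O=np.array([.474,.197,0]);by=np.radians(-2.5);ux=np.array([np.cos(by),np.sin(by),0]);uy=np.array([-ux[1],ux[0],0]);uz=np.array([0,0,1.])
def Rlay(t):
    t=np.radians(t);Y=ux*np.cos(t)+uz*np.sin(t);Z=ux*np.sin(t)-uz*np.cos(t);return np.column_stack([np.cross(Y,Z),Y,Z])
def layp(x,z,t,off=.027):
    R=Rlay(t);return O+ux*x+uz*z+R[:,2]*off,R
E
python3 - <<'E'
from h import *
p,R=layp(-.050,.165,16);print(p);rows(p,R,14)
E
```

```text
[0.43148271 0.19885634 0.13904593]
mm/row 31.551247175131905 deg/row 3.967074715625508
0.105 -0.181 0.021 -0.006 0.003 -0.021; 0.117 -0.174 0.018 -0.006 0.003 -0.021; 0.128 -0.166 0.016 -0.006 0.003 -0.021; 0.138 -0.158 0.015 -0.006 0.003 -0.021; 0.148 -0.149 0.013 -0.006 0.003 -0.021; 0.158 -0.139 0.012 -0.006 0.003 -0.021; 0.166 -0.128 0.011 -0.006 0.003 -0.021; 0.174 -0.117 0.010 -0.006 0.003 -0.021; 0.182 -0.106 0.010 -0.006 0.003 -0.021; 0.188 -0.094 0.010 -0.006 0.003 -0.021
0.194 -0.081 0.010 -0.006 0.003 -0.021; 0.199 -0.068 0.010 -0.006 0.003 -0.021; 0.203 -0.055 0.011 -0.006 0.003 -0.021; 0.206 -0.042 0.012 -0.006 0.003 -0.021
```

apply_moves(steps="0.105 -0.181 0.021 -0.006 0.003 -0.021; 0.117 -0.174 0.018 -0.006 0.003 -0.021; 0.128 -0.166 0.016 -0.006 0.003 -0.021; 0.138 -0.158 0.015 -0.006 0.003 -0.021; 0.148 -0.149 0.013 -0.006 0.003 -0.021; 0.158 -0.139 0.012 -0.006 0.003 -0.021; 0.166 -0.128 0.011 -0.006 0.003 -0.021; 0.174 -0.117 0.01 -0.006 0.003 -0.021; 0.182 -0.106 0.01 -0.006 0.003 -0.021; 0.188 -0.094 0.01 -0.006 0.003 -0.021")

```text
clock: 9.45
position: [0.4405, 0.0743, 0.1511]
tool_rot: [[0.302, 0.932, 0.202], [0.953, -0.301, -0.036], [0.027, 0.203, -0.979]]
force: [0.0, 0.5, -1.9]
finger_gap: 0.0268
grasp_force: 14.7
```

apply_moves(steps="0.194 -0.081 0.01 -0.006 0.003 -0.021; 0.199 -0.068 0.01 -0.006 0.003 -0.021; 0.203 -0.055 0.011 -0.006 0.003 -0.021; 0.206 -0.042 0.012 -0.006 0.003 -0.021; 0 0 0 0 0 0; 0 0 0 0 0 0")

```text
clock: 10.2
position: [0.4323, 0.1983, 0.139]
tool_rot: [[0.045, 0.959, 0.28], [0.999, -0.043, -0.013], [-0.001, 0.28, -0.96]]
force: [-0.4, 0.4, -0.4]
finger_gap: 0.027
grasp_force: 14.7
```

Run:
```python
from h import *
s=robot.state();p=np.array(s["position"]);R=np.array(s["tool_rot"]);print(R.round(3),s["clock"])
tp,tR=layp(-.050,.165,16);print("err",tR.T@(tp-p),Rn.from_matrix(R.T@tR).as_rotvec(degrees=True))
w=robot.read_camera("wrist")[:,:,::-1];m=robot.camera_model("wrist")
# predicted box features
q={n:proj(m,O+ux*x+uy*y+uz*z)[0].round(0).tolist() for n,x,y,z in[("edgeL",-.089,.087,.067),("edgeR",-.089,-.087,.067),("chkL",0,.087,.074),("chkR",0,-.087,.074),("lintL",.014,.088,.125),("lintR",.014,-.088,.125)]}
for v in q.values():cv2.circle(w:=w.copy(),(int(v[0]),int(v[1])),4,(0,0,255),1)
print(q);cv2.imwrite("pics/w4.png",w)
```

```text
[[ 0.045  0.959  0.28 ]
 [ 0.999 -0.043 -0.013]
 [-0.001  0.28  -0.96 ]] 10.2
err [ 0.00054722 -0.00080589 -0.00026322] [ 0.25575891  0.05691967 -0.06093687]
{'edgeL': [236.0, 95.0], 'edgeR': [253.0, 289.0], 'chkL': [348.0, 96.0], 'chkR': [343.0, 278.0], 'lintL': [395.0, 91.0], 'lintR': [379.0, 308.0]}
```

View pics/w4.png

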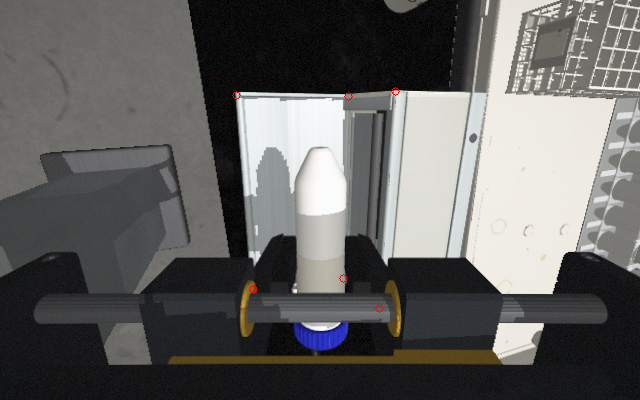

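The predicted tray corner, cheek and lintel marks fall on the real edges at (236,95), (348,96) and (395,91). I'll descend 87 mm straight down.

apply_moves(steps="0 -0.032 0.093 0 0 0; 0 -0.027 0.093 0 0 0; 0 -0.027 0.093 0 0 0; 0 -0.027 0.093 0 0 0; 0 -0.027 0.093 0 0 0; 0 -0.016 0.055 0 0 0; 0 -0.011 0.037 0 0 0; 0 0 0 0 0 0; 0 0 0 0 0 0")

```text
clock: 11.38
position: [0.4321, 0.1987, 0.0525]
tool_rot: [[0.044, 0.959, 0.281], [0.999, -0.042, -0.013], [-0.0, 0.281, -0.96]]
force: [-0.2, 0.6, -0.5]
finger_gap: 0.0268
grasp_force: 14.8
```

apply_moves(steps="0 -0.004 0.013 0 0 0; 0 0 0 0 0 0; 0 0 0 0 0 0")

```text
clock: 11.75
position: [0.432, 0.1988, 0.0502]
tool_rot: [[0.044, 0.959, 0.281], [0.999, -0.042, -0.013], [-0.0, 0.281, -0.96]]
force: [0.5, 0.1, 1.0]
finger_gap: 0.0267
grasp_force: 14.9
```

apply_moves(steps="0 0 0 0 0 0; 0 0 0 0 0 0; 0 0 0 0 0 0; 0 0 0 0 0 0", hand=0.22)

```text
clock: 12.25
position: [0.4317, 0.1987, 0.05]
tool_rot: [[0.044, 0.959, 0.28], [0.999, -0.042, -0.013], [-0.0, 0.281, -0.96]]
force: [0.3, -0.3, -1.2]
finger_gap: 0.0346
grasp_force: 0.0
```

apply_moves(steps="0 0 -0.03 0 0 0; 0 0 -0.06 0 0 0; 0 0 -0.1 0 0 0; 0 0 -0.2 0 0 0; 0 0 -0.25 0 0 0; 0 0 -0.2 0 0 0; 0 0 0 0 0 0; 0 0 0 0 0 0")

```text
clock: 13.25
position: [0.3961, 0.2002, 0.1703]
tool_rot: [[0.044, 0.959, 0.28], [0.999, -0.042, -0.013], [-0.001, 0.28, -0.96]]
force: [-0.4, 0.5, 0.2]
finger_gap: 0.0345
grasp_force: 0.0
```

Run:
```python
from h import *
s=robot.state();print(s["clock"],s["position"],s["finger_gap"])
m=robot.camera_model("wrist");w=robot.read_camera("wrist")[:,:,::-1].copy()
a=robot.read_camera("top")[:,:,::-1];mt=robot.camera_model("top")
for x,y in[(-.048,.058),(-.048,-.058),(-.048,0)]:
    P=O+ux*x+uy*y+uz*.075;print(proj(m,P)[0],proj(mt,P)[0]);q=proj(m,P)[0].astype(int);cv2.circle(w,tuple(int(t) for t in q),4,(0,0,255),1)
cv2.imwrite("pics/w5.png",w);cv2.imwrite("pics/t5.png",a)
```

```text
13.25 [0.39614157 0.20021728 0.17031684] 0.03447692146925011
[323.90898639 130.15751941] [237.67004159 223.357779  ]
[323.58003902 241.01664545] [273.88389401 224.38945831]
[323.73316212 188.96047301] [255.74050779 223.87650769]
```

View pics/w5.png

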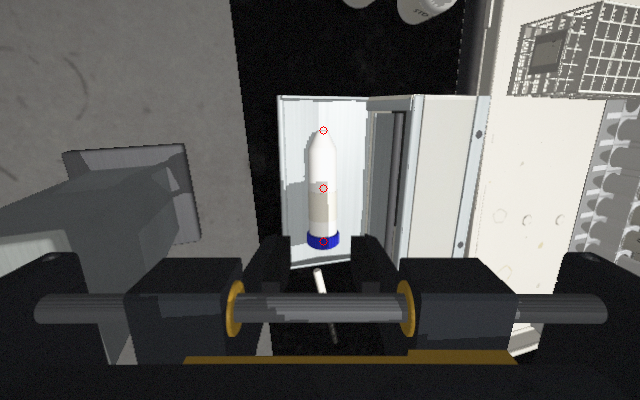

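The tube lies in the trough, parallel to the flap, within about 1 mm of the predicted marks (324,130), (324,189) and (323,241), and the flap is shut. Next, with the fingers part open along the box's y axis, I go behind the tube, probe for the tray height, then push while tilting the tool further back.

```bash
cat >> h.py <<'E'
D=.024
def push(x,z,t,y=0.):
    R=pose(87.5,t);return O+ux*x+uy*y+uz*z+R[:,2]*D+R[:,0]*.009,R
def where(t=None):
    s=robot.state();R=np.array(s["tool_rot"]);F=np.array(s["position"])-R[:,2]*D-R[:,0]*.009-O
    print("t",s["clock"],"F box",(F@ux*1e3).round(1),(F@uy*1e3).round(1),(F[2]*1e3).round(1),"tilt",np.degrees(np.arcsin(R[:,2]@ux)).round(2),"yawerr",np.degrees(R[:,1]@ux).round(2),"f",s["force"].round(2))
E
python3 - <<'E'
from h import *
p,R=push(-.067,.135,15);print(robot.state()["joints"].round(2));rows(p,R,13)
E
```

```text
[ 0.26  0.04  1.97 -0.11  0.86  0.36]
mm/row 4.693394097265471 deg/row 6.926009113699704
0.000 -0.004 0.031 0.000 0.000 -0.038; 0.001 -0.004 0.031 0.000 0.000 -0.038; 0.001 -0.004 0.031 0.000 0.000 -0.038; 0.002 -0.004 0.031 0.000 0.000 -0.038; 0.002 -0.004 0.031 0.000 0.000 -0.038; 0.002 -0.003 0.031 0.000 0.000 -0.038; 0.003 -0.003 0.031 0.000 0.000 -0.038; 0.003 -0.003 0.031 0.000 0.000 -0.038; 0.003 -0.002 0.031 0.000 0.000 -0.038; 0.004 -0.002 0.031 0.000 0.000 -0.038
0.004 -0.001 0.031 0.000 0.000 -0.038; 0.004 -0.001 0.031 0.000 0.000 -0.038; 0.004 -0.000 0.031 0.000 0.000 -0.038
```

apply_moves(steps="0 -0.004 0.031 0 0 -0.038; 0.001 -0.004 0.031 0 0 -0.038; 0.001 -0.004 0.031 0 0 -0.038; 0.002 -0.004 0.031 0 0 -0.038; 0.002 -0.004 0.031 0 0 -0.038; 0.002 -0.003 0.031 0 0 -0.038; 0.003 -0.003 0.031 0 0 -0.038; 0.003 -0.003 0.031 0 0 -0.038; 0.003 -0.002 0.031 0 0 -0.038; 0.004 -0.002 0.031 0 0 -0.038", hand=0)

```text
clock: 14.6
position: [0.4033, 0.2, 0.1235]
tool_rot: [[-0.877, 0.391, 0.279], [0.404, 0.915, -0.013], [-0.26, 0.101, -0.96]]
force: [1.0, 0.7, -0.0]
finger_gap: 0.0441
grasp_force: 0.0
```

apply_moves(steps="0.004 -0.001 0.031 0 0 -0.038; 0.004 -0.001 0.031 0 0 -0.038; 0.004 0 0.031 0 0 -0.038; 0 0 0 0 0 0; 0 0 0 0 0 0")

```text
clock: 15.22
position: [0.4056, 0.2002, 0.1104]
tool_rot: [[-0.958, 0.065, 0.28], [0.064, 0.998, -0.013], [-0.28, 0.005, -0.96]]
force: [-0.6, 0.4, -1.2]
finger_gap: 0.0439
grasp_force: 0.0
```

Run:
```python
from h import *
where();p,R=push(-.067,.085,15);rows(p,R,4);print(robot.state()["finger_gap"])
```

```text
t 15.225 F box -66.5 0.0 136.0 tilt 16.27 yawerr 1.2 f [-0.59  0.37 -1.25]
mm/row 12.73696817502629 deg/row 0.4438297567208501
0.025 -0.001 0.081 -0.000 0.002 -0.002; 0.025 -0.001 0.081 -0.000 0.002 -0.002; 0.025 -0.001 0.081 -0.000 0.002 -0.002; 0.024 -0.000 0.081 -0.000 0.002 -0.002
0.043919859031407216
```

Now the descent to about 78 mm, then slow probing rows.

apply_moves(steps="0.025 -0.001 0.081 0 0.002 -0.002; 0.025 -0.001 0.081 0 0.002 -0.002; 0.025 -0.001 0.081 0 0.002 -0.002; 0.024 0 0.081 0 0.002 -0.002; 0.01 0 0.037 0 0 0; 0 0 0 0 0 0; 0 0 0 0 0 0")

```text
clock: 16.1
position: [0.4048, 0.2, 0.0545]
tool_rot: [[-0.966, 0.038, 0.257], [0.036, 0.999, -0.011], [-0.257, -0.002, -0.966]]
force: [0.8, -0.8, -0.8]
finger_gap: 0.0438
grasp_force: 0.0
```

apply_moves(steps="0.005 0 0.018 0 0 0; 0 0 0 0 0 0; 0 0 0 0 0 0")

```text
clock: 16.48
position: [0.4046, 0.2, 0.0514]
tool_rot: [[-0.966, 0.038, 0.256], [0.036, 0.999, -0.012], [-0.257, -0.002, -0.966]]
force: [0.3, -0.5, -0.3]
finger_gap: 0.044
grasp_force: 0.0
```

Run:
```python
from h import *
where()
```

```text
t 16.475 F box -66.9 0.0 76.9 tilt 14.87 yawerr -0.32 f [ 0.25 -0.52 -0.31]
```

apply_moves(steps="0.005 0 0.018 0 0 0; 0 0 0 0 0 0; 0 0 0 0 0 0")

```text
clock: 16.85
position: [0.4045, 0.2, 0.0485]
tool_rot: [[-0.966, 0.038, 0.256], [0.036, 0.999, -0.012], [-0.256, -0.002, -0.967]]
force: [0.1, -0.3, -0.3]
finger_gap: 0.044
grasp_force: 0.0
```

apply_moves(steps="0.0025 0 0.01 0 0 0; 0 0 0 0 0 0; 0 0 0 0 0 0")

```text
clock: 17.23
position: [0.4045, 0.2, 0.047]
tool_rot: [[-0.966, 0.038, 0.256], [0.036, 0.999, -0.012], [-0.256, -0.002, -0.967]]
force: [-0.7, 0.8, -0.5]
finger_gap: 0.0439
grasp_force: 0.0
```

apply_moves(steps="0.0025 0 0.01 0 0 0; 0 0 0 0 0 0; 0 0 0 0 0 0")

```text
clock: 17.6
position: [0.4046, 0.2, 0.0455]
tool_rot: [[-0.966, 0.038, 0.256], [0.036, 0.999, -0.012], [-0.257, -0.002, -0.967]]
force: [0.1, -0.1, -0.4]
finger_gap: 0.0442
grasp_force: 0.0
```

apply_moves(steps="0.0025 0 0.01 0 0 0; 0 0 0 0 0 0; 0 0 0 0 0 0")

```text
clock: 17.98
position: [0.4046, 0.1999, 0.0439]
tool_rot: [[-0.966, 0.038, 0.256], [0.036, 0.999, -0.012], [-0.256, -0.002, -0.967]]
force: [0.4, -0.5, 0.2]
finger_gap: 0.0441
grasp_force: 0.0
```

apply_moves(steps="0.0025 0 0.01 0 0 0; 0 0 0 0 0 0; 0 0 0 0 0 0")

```text
clock: 18.35
position: [0.4048, 0.2, 0.0425]
tool_rot: [[-0.966, 0.038, 0.257], [0.036, 0.999, -0.011], [-0.257, -0.002, -0.966]]
force: [0.6, -0.4, 2.5]
finger_gap: 0.0441
grasp_force: 0.9
```

apply_moves(steps="0.0025 0 0.01 0 0 0; 0 0 0 0 0 0; 0 0 0 0 0 0")

```text
clock: 18.73
position: [0.4055, 0.2001, 0.0416]
tool_rot: [[-0.965, 0.038, 0.259], [0.036, 0.999, -0.011], [-0.259, -0.001, -0.966]]
force: [-0.0, -1.0, 8.9]
finger_gap: 0.0442
grasp_force: 4.3
```

Contact came at a nominal tip corner height of about 68 mm, as the model expects. I'll raise 3 mm and plan the push.

apply_moves(steps="-0.005 0 -0.019 0 0 0; 0 0 0 0 0 0; 0 0 0 0 0 0")

```text
clock: 19.1
position: [0.4044, 0.1999, 0.0436]
tool_rot: [[-0.966, 0.038, 0.256], [0.036, 0.999, -0.012], [-0.256, -0.002, -0.967]]
force: [-0.4, 0.3, 0.1]
finger_gap: 0.0441
grasp_force: 0.0
```

```bash
cat >> h.py <<'E'
def path(wps):
    s=robot.state();p=np.array(s["position"]);R=np.array(s["tool_rot"]);o=[]
    for w in wps:
        q,Q=push(*w);d=R.T@(q-p)/.15;rv=Rn.from_matrix(R.T@Q).as_rotvec()/np.pi
        o.append(" ".join("%.3f"%v for v in [*d,*rv]));p,R=q,Q
    print("; ".join(o))
E
python3 - <<'E'
from h import *
where()
n=12;path([(-.066+.078*i/n,.0710+.0065*i/n,15+23*i/n) for i in range(1,n+1)])
E
```

```text
t 19.1 F box -67.1 -0.1 69.1 tilt 14.84 yawerr -0.32 f [-0.43  0.31  0.09]
-0.059 0.000 -0.001 -0.000 -0.012 0.002; -0.048 -0.000 0.011 -0.000 -0.011 0.000; -0.048 -0.000 0.012 0.000 -0.011 -0.000; -0.047 -0.000 0.014 -0.000 -0.011 -0.000; -0.047 0.000 0.015 -0.000 -0.011 0.000; -0.046 -0.000 0.017 -0.000 -0.011 -0.000; -0.046 0.000 0.018 0.000 -0.011 0.000; -0.045 -0.000 0.019 -0.000 -0.011 0.000; -0.045 -0.000 0.021 0.000 -0.011 -0.000; -0.044 0.000 0.022 -0.000 -0.011 0.000; -0.043 0.000 0.023 0.000 -0.011 0.000; -0.043 -0.000 0.025 -0.000 -0.011 -0.000
```

apply_moves(steps="-0.059 0 -0.001 0 -0.012 0.002; -0.048 0 0.011 0 -0.011 0; -0.048 0 0.012 0 -0.011 0; -0.047 0 0.014 0 -0.011 0; -0.047 0 0.015 0 -0.011 0; -0.046 0 0.017 0 -0.011 0; -0.046 0 0.018 0 -0.011 0")

```text
clock: 19.98
position: [0.4575, 0.1979, 0.05]
tool_rot: [[-0.874, 0.044, 0.485], [0.039, 0.999, -0.021], [-0.485, 0.001, -0.875]]
force: [-1.2, 0.4, 0.6]
finger_gap: 0.0441
grasp_force: 0.6
```

Run:
```python
from h import *
where()
w=robot.read_camera("wrist")[:,:,::-1];cv2.imwrite("pics/w6.png",w)
n=5;path([(-.0205+.0325*i/n,.0748+.0027*i/n,28.4+9.6*i/n) for i in range(1,n+1)])
```

```text
t 19.975 F box -20.3 0.2 75.3 tilt 29.01 yawerr 0.01 f [-1.21  0.39  0.55]
-0.040 -0.001 0.020 0.000 -0.007 -0.000; -0.045 -0.000 0.021 0.000 -0.011 -0.000; -0.044 0.000 0.022 -0.000 -0.011 0.000; -0.043 -0.000 0.023 0.000 -0.011 -0.000; -0.043 0.000 0.025 -0.000 -0.011 -0.000
```

apply_moves(steps="-0.045 0 0.02 0 -0.008 0; -0.045 0 0.021 0 -0.011 0; -0.044 0 0.022 0 -0.011 0; -0.043 0 0.023 0 -0.011 0; -0.043 0 0.025 0 -0.011 0; 0 0 0 0 0 0; 0 0 0 0 0 0")

```text
clock: 20.9
position: [0.4971, 0.1976, 0.0643]
tool_rot: [[-0.795, 0.042, 0.605], [0.033, 0.999, -0.027], [-0.606, -0.001, -0.796]]
force: [-0.6, -0.3, 0.5]
finger_gap: 0.0439
grasp_force: 0.1
```

Run:
```python
from h import *
where()
w=robot.read_camera("wrist")[:,:,::-1];cv2.imwrite("pics/w7.png",w)
i=w.astype(int);b=(i[...,0]-i[...,2]>60);v,u=np.nonzero(b);print("blue",len(u),u.mean() if len(u) else 0,v.mean() if len(u) else 0)
i=cv2.imread("pics/w6.png").astype(int);b=(i[...,0]-i[...,2]>60);v,u=np.nonzero(b);print("blue before",len(u),u.mean() if len(u) else 0,v.mean() if len(u) else 0)
```

```text
t 20.9 F box 15.7 1.7 88.9 tilt 37.29 yawerr -0.09 f [-0.58 -0.34  0.51]
blue 678 454.4542772861357 237.20206489675516
blue before 232 255.08189655172413 261.41379310344826
```

Run:
```python
from h import *
where();p,R=push(.012,.0775,38);print(p,robot.state()["position"])
s=robot.read_camera("side")[:,:,::-1];m=robot.camera_model("side");q=proj(m,O+uz*.08)[0].astype(int);print(q)
t=robot.read_camera("top")[:,:,::-1]
x,y=q;c=cv2.resize(s[y-40:y+35,x-50:x+50],(400,300),interpolation=cv2.INTER_CUBIC)
c2=cv2.resize(t[170:245,210:310],(400,300),interpolation=cv2.INTER_CUBIC)
w=cv2.imread("pics/w7.png");w6=cv2.imread("pics/w6.png")
cv2.imwrite("pics/c8.png",np.vstack([np.hstack([c,c2]),np.hstack([cv2.resize(w6[60:360,120:520],(400,300)),cv2.resize(w[60:360,120:520],(400,300))])]))
```

```text
t 20.95 F box 15.6 1.6 88.7 tilt 37.27 yawerr -0.06 f [-0.71  0.52  0.64]
[0.49366504 0.19614141 0.05304679] [0.49700738 0.19760196 0.06419949]
[313 228]
```

View pics/c8.png

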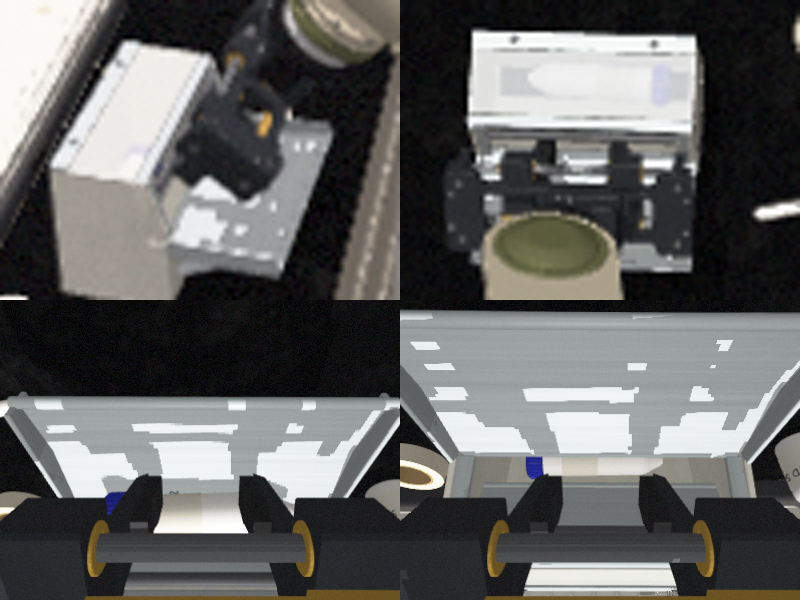

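The picture shows the tube right inside at the back, visible through the lid in the top-right panel at about (600,80). The fingers still hold the flap up. I'll withdraw horizontally, then lift away.

apply_moves(steps="0.03 0 -0.023 0 0 0; 0.06 0 -0.046 0 0 0; 0.08 0 -0.061 0 0 0; 0.1 0 -0.076 0 0 0; 0.1 0 -0.076 0 0 0; 0.06 0 -0.046 0 0 0; -0.08 0 -0.105 0 0 0; -0.1 0 -0.14 0 0 0; -0.1 0 -0.14 0 0 0; 0 0 0 0 0 0")

```text
clock: 22.3
position: [0.418, 0.2029, 0.148]
tool_rot: [[-0.802, 0.044, 0.596], [0.036, 0.999, -0.025], [-0.596, 0.001, -0.803]]
force: [0.2, -0.0, -1.4]
finger_gap: 0.0441
grasp_force: 0.0
```

Run:
```python
from h import *
where()
m=robot.camera_model("wrist");w=robot.read_camera("wrist");t=robot.read_camera("top");mt=robot.camera_model("top")
cv2.imwrite("pics/w9.png",w[:,:,::-1]);cv2.imwrite("pics/t9.png",t[:,:,::-1])
for n,x,z in[("flap shut edge",.0055,.077),("hinge",.011,.110),("sill",0,.065)]:print(n,[proj(m,O+ux*x+uy*y+uz*z)[0].round(0).tolist() for y in(-.06,0,.06)])
# column profile (wrist) through mouth
u=int(proj(m,O+ux*.0055+uy*.0+uz*.077)[0][0]);v0=int(proj(m,O+uz*.065)[0][1]);print(u,v0,[int(x) for x in w[max(0,v0-25):v0+40,u].mean(1)])
# bystander motion: top image difference outside robot
d=np.abs(t[:,:,::-1].astype(int)-cv2.imread("pics/top0.png")).max(2)>60
for n,(x0,y0,x1,y1) in dict(beaker=(140,175,178,212),bottles=(184,172,210,216),vials=(172,220,192,238),tape=(304,165,332,192),marker=(295,212,342,228),note=(436,180,502,256)).items():print(n,d[y0:y1,x0:x1].sum())
```

```text
t 22.3 F box -63.3 3.5 172.6 tilt 36.59 yawerr 0.03 f [ 0.2  -0.03 -1.36]
flap shut edge [[258.0, 200.0], [317.0, 199.0], [377.0, 199.0]]
hinge [[254.0, 231.0], [317.0, 231.0], [380.0, 231.0]]
sill [[258.0, 187.0], [317.0, 187.0], [377.0, 187.0]]
317 186 [243, 241, 242, 243, 242, 241, 243, 242, 239, 240, 239, 240, 242, 241, 240, 240, 241, 241, 238, 236, 236, 237, 239, 241, 239, 190, 166, 161, 157, 155, 161, 166, 174, 178, 188, 147, 126, 151, 161, 134, 123, 125, 123, 126, 123, 124, 125, 123, 124, 125, 123, 121, 123, 119, 124, 125, 124, 123, 123, 124, 124, 126, 123, 126, 111]
beaker 0
bottles 0
vials 1
tape 0
marker 0
note 0
```

apply_moves(steps="-0.1 0 -0.14 0 0 0; 0 0 0 0 0 0; 0 0 0 0 0 0; 0 0 0 0 0 0; 0 0 0 0 0 0; 0 0 0 0 0 0")

```text
clock: 23.15
position: [0.4171, 0.2025, 0.1719]
tool_rot: [[-0.804, 0.044, 0.592], [0.035, 0.999, -0.027], [-0.593, -0.0, -0.805]]
force: [0.3, -0.1, -0.3]
finger_gap: 0.0437
grasp_force: 0.0
```

Run:
```python
from h import *
m=robot.camera_model("wrist");w=robot.read_camera("wrist")
for y in(-.06,-.03,.03,.06):
    print(y,[int(w[int(round(v)),int(round(u))].mean()) for u,v in proj(m,[O+ux*(.0055+.0055*k)+uy*y+uz*(.077+.033*k) for k in np.linspace(-.3,.9,13)])])
print(robot.state()["clock"]);print(robot.finish_job())
```

```text
-0.06 [32, 31, 98, 136, 122, 122, 123, 119, 120, 118, 119, 106, 62]
-0.03 [150, 164, 125, 133, 122, 124, 122, 120, 121, 121, 120, 122, 62]
0.03 [146, 162, 128, 139, 118, 120, 119, 120, 119, 121, 122, 119, 60]
0.06 [29, 27, 73, 139, 118, 122, 123, 117, 119, 117, 120, 116, 59]
23.2
the job is handed in; nothing more can be done
None
```

Job handed in at 23.2 s: the tube was laid in the tray with the flap shut, then pushed through and seen inside the box. The flap reads as shut from pixel brightness only, and the bystanders I compared (beaker, bottles, vials, tape, marker and the notebook with its pen) hadn't moved.

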